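# Snap the fresh water filter into its clip holder

### The job

Put the fresh filter cartridge, the white one with blue end caps, into the empty white clip holder: press it straight down between the two steel spring clips until it snaps fully home and both clips have sprung back over its ends, then let go. Leave the used cartridge, brown with grey caps, where it lies.

Things in the scene. Friction and masses are not known exactly. Their poses are not given: they have to be found in the camera images.
- fresh_center (a point): Centre (half-way up) of the fresh cartridge: white with blue caps, lying along its y axis, z up, 120 mm long, 0.18 kg. Square caps 46 x 46 mm, 30 to 50 mm either side of the centre, then 10 mm long 45-degree cones to 26 mm wide end faces. From -23 to +23 mm along y a flat-sided collar 40 mm wide, 40 mm high: grasp it there across x. Centre 23 mm above the worktop. Either end may go to either clip.
- used_center (a point): Centre of the used cartridge: same shape, size and axes, but brown with grey end caps. To be left alone. The two may lie in each other's place.
- holder: White holder fixed to the worktop; origin under its centre on the worktop, z up, y lengthwise. Plate 96 mm (x) by 168 mm (y), 8 mm thick. U saddles for the caps 37 to 49 mm either side of the centre along y, cheeks 66 mm apart, flaring above 35 mm to 84 mm apart at their tops at 54 mm; between them only the plate. (The sink's tap, far left, is 256 mm tall: an arm starting by it rises first.)
- holder_seat (a point): Where the centre of the seated cartridge belongs: 40 mm above the worktop over the holder's centre; y is the seated cartridge's lengthwise axis, z up. Pressed straight down and level, its ends touch the clips about 50 mm above the seat, spread them with 5 to 10 N, pass the noses from 34 to 15 mm above, then the clips snap it down into the saddles with about 20 N. Holder and clips are slippery.
- clip_a (a joint): Outward lean (rad) of the steel clip at the holder's +y end: 0 empty, about 0.16 as the cartridge passes, under 0.05 sprung back over it. Spring 1.6 N m/rad (preloaded 0.16 N m), hinge 12 mm above the worktop, 64 mm from the centre along y. Its rounded nose stands 61 mm above the worktop, its inner face 52 mm from the centre; a lip above it flares outward to 83 mm height.
- clip_b (a joint): The same for the clip at the holder's -y end (also positive outward).

How it is judged:
On the way:
1. the gripper presses the fresh cartridge down between the clips (touching it with over 1 N while its centre is less than 30 mm above the seat and within 30 mm sideways) (contact force between the fingers and fresh above 1 N and z of fresh_center in the frame of holder_seat below 0.03 m and horizontal distance between fresh_center and holder_seat below 0.03 m), for 0.05 s.
At the end, for the whole second after the job is handed in: The fresh cartridge sits in the holder: its centre within 15 mm sideways and 6 mm in height of the seat, its axis within 0.25 rad of the holder's, both clips sprung back to under 0.1 rad, and the used cartridge within 30 mm of where it lay (horizontal distance between fresh_center and holder_seat below 0.015 m and z of fresh_center in the frame of holder_seat between -0.006 and 0.006 m and angle between the y axis of fresh_center and the y axis of holder_seat, either way round below 0.25 rad and value of joint each of clip_a, clip_b below 0.1 rad and distance of used_center from where it was at the start of the episode below 0.03 m); the robot touches nothing.
It fails at once if the used cartridge is lifted or pushed more than 50 mm from its place (distance of used_center from where it was at the start of the episode above 0.05 m).
It also fails if it takes over 38 s, if anything falls off the work surface, if the arm or the gripper's body presses on something with over 40 N, if the wrist force passes 120 N, or if a joint passes its speed limit or range.

### The arm

A 7-joint arm with a two-finger parallel gripper is mounted at the origin on a cart in front of the work surface, level with it; the furniture and walls round the work are solid. World frame = base frame: x ahead of the robot, y to its left, z up, the work surface at z = 0. Lengths are in m, angles in rad, forces in N, time in s.
With the tool pointing down it reaches from about 0.425 to 0.875 m from the base axis. Payload 8.4 kg.
Tool frame: the origin (TCP) lies on the mounting face of the last link; the fingertips stand manip.tips_ahead ahead of it and the grasp point (between the pads) lies 164 mm ahead of it (manip.tips_ahead is the distance from the TCP to the fingertips, in m); z points along the fingers, y is the direction in which the jaws open and shut (so a half turn about z gives the same grasp; the last joint's range is limited). The gripper opens to 87 mm and grips with 3 to 60 N. Pads are 19 mm wide; open, the fingers measure 117 mm over their backs; the gripper's body (75 mm by 190 mm) begins 51 mm behind the grasp point.
Start: joints at [1.016, 0.333, 0.04, 1.465, -0.013, 1.343, -0.059], TCP at [0.286, -0.584, 0.405] pointing down, gripper open.
Joint ranges: [-2.58, 2.58], [-0.38, 2.09], [-1.3, 1.39], [0.25, 2.4], [-1.5, 4.64], [0.08, 2.09], [-2.65, 2.65]. Speed limits (rad/s): [2.22, 2.22, 2.79, 2.79, 3.14, 3.14, 3.14].

### API

Orientations are given as a unit quaternion [x, y, z, w].
In Python, from bench import manip, cams gives the robot as it stands.
- The arm moves only by the tool move_arm, never from a script. Its argument "rows" is a list of rows, each an object with "linear": the shift along the world's x, y, z in m, a list of three; "spin": the turn about the world's z in rad. A call has 1 to 20 rows; each row is the pose to reach, as a shift and turn from the pose commanded when the call began; what a row does not reach only later rows make up. A row lasts 1/8 s, in which the tool goes at most 62.5 mm and 10.7 degrees, less where a joint would pass 70% of its speed; a pose out of reach is approached as far as the arm can. A call with a gripper value outside its range is refused whole. "gripper" is the opening, from -1 (shut) to 1 (fully open), set as the call begins (left out, the last holds). The fingers move at their own pace and stop on an object; "grip_force" is the grip in N (left out, the last holds). Time passes only in rows, so rows that repeat a pose let the fingers close. It gives the time, the measured TCP pose, the force and the opening at its end, in the units of the state.
- manip.read_state(): the state, without advancing time (a new reading comes with each control period).
- cams.capture(name): name is "side" or "top" or "wrist"; returns a dict with "color" (480x640x3 uint8, red, green, blue), "vertical_fov" (degrees; the focal length in pixels is half the picture's height over the tangent of half this angle, whatever the lens; pixels are square), "cx", "cy" (the principal point, pixels), "eye" and "rotation" of the camera in the world. Camera axes: x right, y up, looking along -z (the intrinsics and any distortion apply to the point x, -y, -z); pixel columns grow to the right and rows downward; lengths in m; the calibration is good to about 2 mm. A picture is of the moment at which its call begins. There is no depth.
- manip.finish_job(): hands the job in, once; it reports no verdict.
The state is a dict: "time": time; "q": joint angles; "qd": joint speeds; "joint_torque": joint torques, N m; "eef_pos": TCP position; "tcp_rot": TCP orientation; "ft_force": force on the tool from outside, world axes, zero at the start; "wrist_torque": the same for the moment, N m; "gripper_width": finger opening in m.
Only numpy, scipy, OpenCV 4.12 (cv2) and the standard library are available. Lean on these libraries where they do the work, as an engineer would, in place of code of your own. Each camera call takes 0.05 s, during which the arm holds its last target.

## Working session

There is one attempt and no reset: what is moved stays moved. The work goes in short steps, Python scripts to look and compute and a tool call to move; the robot and the scene stay as the last step left them, time stands still between calls to the robot, and variables do not carry over. Pictures are saved under pics/ and viewed, and the job is handed in when it is done.

Besides the shell and the picture viewer there is one more tool, called after "Request:" as name([rows], argument=value, ...), one row to a line, values as JSON. move_arm: Moves the arm, as the interface text tells. Its arguments: {"type":"object","properties":{"rows":{"type":"array"},"gripper":{"type":"number"},"grip_force":{"type":"number"}},"required":["rows"]}

```bash
ls; mkdir -p pics
python3 - <<'E'
from bench import manip,cams
import cv2,json,numpy as np,pickle
s=manip.read_state();print(s, manip.tips_ahead)
d={}
for n in ["side","top","wrist"]:
    c=cams.capture(n);d[n]=c
    cv2.imwrite(f"pics/{n}0.png",c["color"][:,:,::-1])
    print(n,{k:v for k,v in c.items() if k!="color"})
pickle.dump(d,open("cap0.pkl","wb"))
E
```

```text
pics
{'time': 0.0, 'q': array([ 1.01576026,  0.33387001,  0.03986508,  1.46629208, -0.01337156,
        1.34331949, -0.05848463]), 'qd': array([-1.46472469e-04, -1.79511995e-03,  5.77281310e-05,  8.28369516e-04,
       -6.16868267e-04,  1.45338978e-03,  2.10224813e-04]), 'joint_torque': array([-2.58389655e-04, -6.56373668e+01,  1.33526847e+00, -4.03811610e+01,
       -5.96118229e-02,  4.46716673e-02,  1.02635422e-04]), 'eef_pos': array([ 0.28604406, -0.58346363,  0.40387519]), 'tcp_rot': array([ 9.74137187e-01,  2.25955931e-01, -2.47781897e-04, -7.73003593e-04]), 'ft_force': array([ 0.59694708,  0.85026098, -0.17629915]), 'wrist_torque': array([-0.00179678, -0.02115581, -0.07126052]), 'gripper_width': 0.08693431919796459} 0.1822
side {'vertical_fov': 45.16510989415763, 'cx': 321.7277808196387, 'cy': 235.8672314424333, 'eye': array([0.20737034, 0.67537998, 0.56726598]), 'rotation': array([-0.09890602,  0.43003845,  0.87065962, -0.21733927])}
top {'vertical_fov': 54.63466097038458, 'cx': 319.3765732799958, 'cy': 238.5405940498728, 'eye': array([0.44992626, 0.08134168, 0.90035754]), 'rotation': array([-0.01951994,  0.02905151,  0.71266349, -0.70063238])}
wrist {'vertical_fov': 67.06070590009432, 'cx': 311.5471740488557, 'cy': 241.09507792736767, 'eye': array([ 0.34683772, -0.55355657,  0.38381134]), 'rotation': array([-0.10564581,  0.06600268, -0.52480952,  0.84205557])}
```

View pics/side0.png

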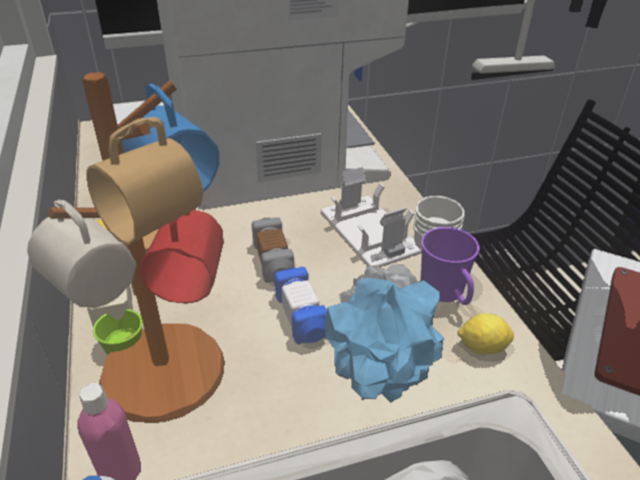

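View pics/top0.png

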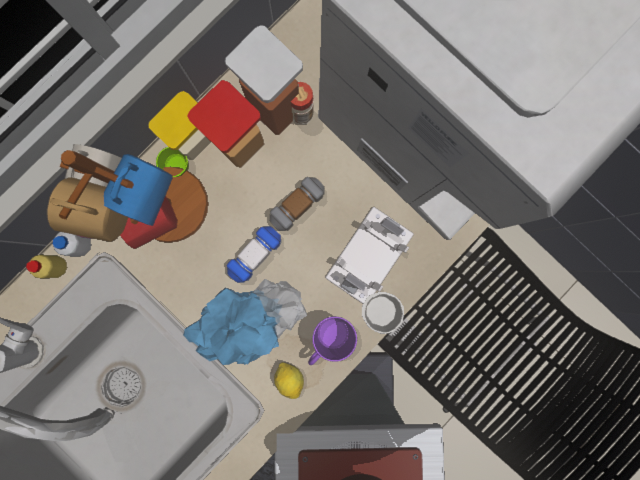

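View pics/wrist0.png

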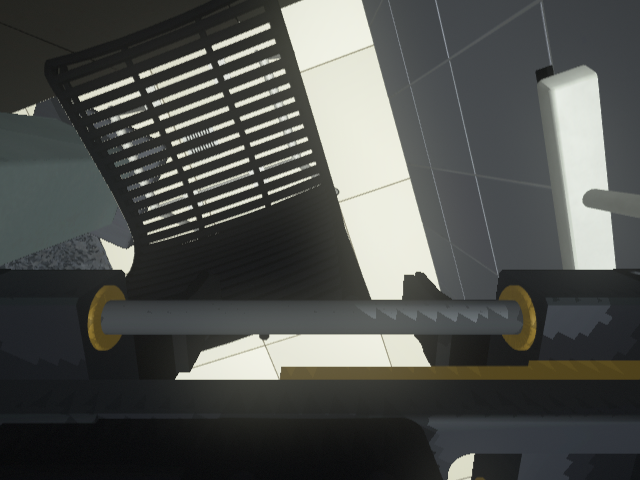

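```bash
cat > h.py <<'E'
import numpy as np,cv2
from scipy.spatial.transform import Rotation as R
def f(c): return c["color"].shape[0]/2/np.tan(np.radians(c["vertical_fov"])/2)
def ray(c,uv):
    F=f(c);d=np.array([(uv[0]-c["cx"])/F,-(uv[1]-c["cy"])/F,-1.])
    return R.from_quat(c["rotation"]).apply(d)
def onz(c,uv,z):
    d=ray(c,uv);return c["eye"]+d*(z-c["eye"][2])/d[2]
def proj(c,p):
    q=R.from_quat(c["rotation"]).inv().apply(np.asarray(p)-c["eye"]);F=f(c)
    return np.array([c["cx"]+F*q[0]/-q[2],c["cy"]-F*q[1]/-q[2]])
def tri(c1,u1,c2,u2):
    d1,d2=ray(c1,u1),ray(c2,u2);A=np.stack([d1,-d2],1)
    t=np.linalg.lstsq(A,c2["eye"]-c1["eye"],rcond=None)[0]
    a=c1["eye"]+t[0]*d1;b=c2["eye"]+t[1]*d2
    return (a+b)/2,np.linalg.norm(a-b)
E
python3 - <<'E'
import pickle,cv2,numpy as np
from h import *
d=pickle.load(open("cap0.pkl","rb"))
for n,roi in [("top",(200,200,310,300)),("side",(250,250,340,360))]:
    c=d[n];hsv=cv2.cvtColor(c["color"],cv2.COLOR_RGB2HSV)
    m=cv2.inRange(hsv,(112,150,60),(128,255,255))
    k=np.zeros_like(m);x0,y0,x1,y1=roi;k[y0:y1,x0:x1]=m[y0:y1,x0:x1]
    cs,_=cv2.findContours(k,cv2.RETR_EXTERNAL,cv2.CHAIN_APPROX_SIMPLE)
    for q in cs:
        if cv2.contourArea(q)>30:
            M=cv2.moments(q);u=(M["m10"]/M["m00"],M["m01"]/M["m00"])
            print(n,cv2.contourArea(q),np.round(u,1),onz(c,u,0.046),cv2.boundingRect(q))
c=d["top"]
big=cv2.resize(c["color"][190:310,200:440],None,fx=3.3,fy=3.3,interpolation=cv2.INTER_CUBIC)
cv2.imwrite("pics/topz.png",big[:,:,::-1])
c=d["side"]
big=cv2.resize(c["color"][150:350,230:490],None,fx=3,fy=3,interpolation=cv2.INTER_CUBIC)
cv2.imwrite("pics/sidez.png",big[:,:,::-1])
E
```

```text
top 231.0 [237.4 270.8] [0.45190156 0.22028997 0.046     ] (227, 260, 23, 21)
top 245.0 [268.7 236.5] [0.51395211 0.16256764 0.046     ] (257, 228, 22, 20)
side 65.0 [315.4 319.8] [0.44163727 0.22819548 0.046     ] (309, 313, 16, 14)
side 150.5 [291.  272.6] [0.51280426 0.16565239 0.046     ] (277, 268, 30, 11)
```

View pics/topz.png

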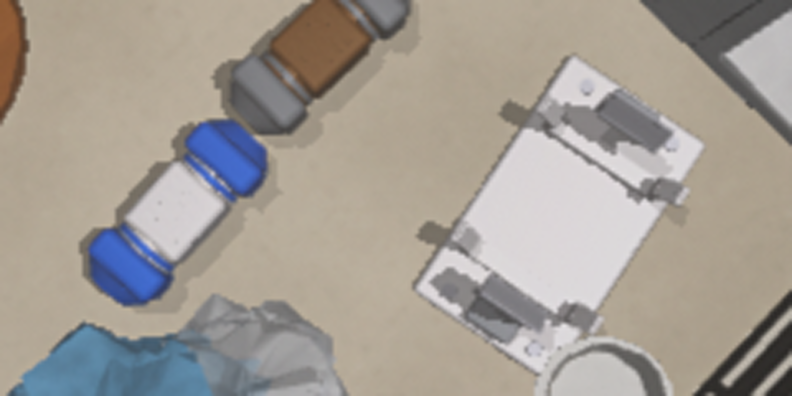

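View pics/sidez.png

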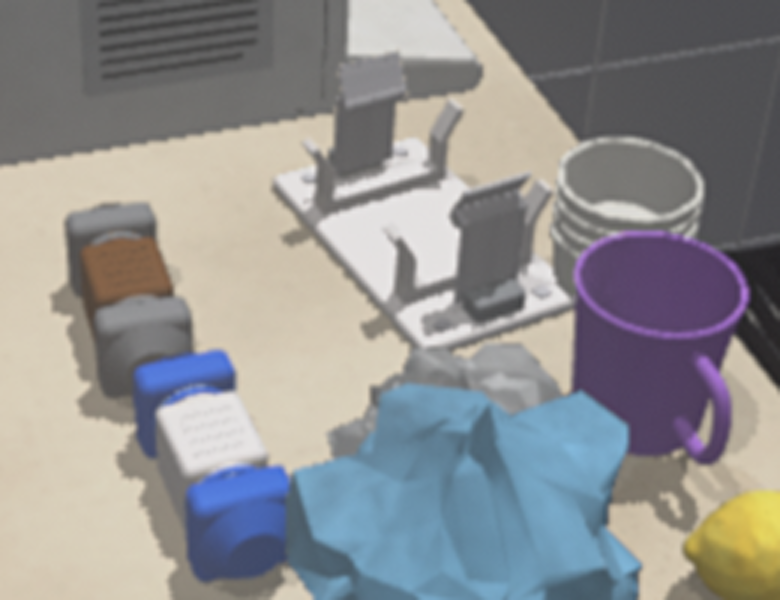

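Run:
```python
import pickle,cv2,numpy as np
from h import *
d=pickle.load(open("cap0.pkl","rb"));T=d["top"];S=d["side"]
def p(n,u,z): print(n,np.round(onz(T,u,z),3))
p("img up from center",(320,140),0);p("img right",(420,240),0)
# bluemug tri, tree base, appliance bottom edge
print("cup rim tri",tri(T,(383,312),S,(439,215)))
print("purple rim",tri(T,(334,339),S,(449,248)))
print("bluemug",tri(T,(137,190),S,(178,138)))
print("red can mugs",tri(T,(148,225),S,(190,255)))
print("tree base",np.round(onz(T,(175,205),0.02),3), np.round(onz(S,(163,372),0.02),3))
for u in [(322,108),(448,225),(421,200),(452,237)]: p("appl",u,0)
for u in [(175,183),(345,183)]: print("appl side base",onz(S,(u[0],u[1]),0))
p("white pad",(441,215),0.02)
# collar
c=T;hsv=cv2.cvtColor(c["color"],cv2.COLOR_RGB2HSV)
m=cv2.inRange(hsv,(0,0,165),(179,40,255))
n,l,st,ce=cv2.connectedComponentsWithStats(m)
for i in range(1,n):
    if st[i,4]>150 and st[i,0]>200 and st[i,0]<400 and st[i,1]>190 and st[i,1]<300:
        ys,xs=np.where(l==i);r=cv2.minAreaRect(np.stack([xs,ys],1).astype(np.float32))
        b=cv2.boxPoints(r);z=0.043 if st[i,4]<2000 else 0.008
        w=np.array([onz(c,q,z) for q in b]);print(i,st[i],r,"\n",np.round(w,4),np.linalg.norm(w[1]-w[0]),np.linalg.norm(w[2]-w[1]),w.mean(0))
cv2.imwrite("pics/m.png",m)
# used
m=cv2.inRange(hsv[180:230,270:320],(5,60,40),(20,255,160));ys,xs=np.where(m);u=(xs.mean()+270,ys.mean()+180);print("used",u,onz(T,u,0.043))
```

```text
img up from center [0.706 0.064 0.   ]
img right [ 0.506 -0.127  0.   ]
cup rim tri (array([ 0.37353349, -0.04246419,  0.06009246]), np.float64(7.313811520391771e-05))
purple rim (array([0.3305658 , 0.04747746, 0.07594293]), np.float64(0.001966584896387754))
bluemug (array([0.55442163, 0.30427844, 0.30575693]), np.float64(0.006483722404395488))
red can mugs (array([0.52644978, 0.33390632, 0.19280512]), np.float64(0.0068549543078642566))
tree base [0.579 0.342 0.02 ] [0.572 0.367 0.02 ]
appl [0.771 0.059 0.   ]
appl [ 0.534 -0.183  0.   ]
appl [ 0.584 -0.132  0.   ]
appl [ 0.511 -0.19   0.   ]
appl side base [0.84745279 0.00833532 0.        ]
appl side base [ 0.57712021 -0.14117338  0.        ]
white pad [ 0.552 -0.164  0.02 ]
223 [363 204  32  20 253] ((378.28173828125, 212.94415283203125), (18.167997360229492, 31.918678283691406), 85.91438293457031) 
 [[ 0.57   -0.0106  0.043 ]
 [ 0.5734 -0.0701  0.043 ]
 [ 0.5394 -0.0716  0.043 ]
 [ 0.5361 -0.0122  0.043 ]] 0.0595907973264786 0.033996549219231495 [ 0.55474389 -0.04113627  0.043     ]
231 [217 211  50  54 563] ((238.40957641601562, 
[... 556 characters left out ...]

505 [348 287  57  48 514] ((379.5295715332031, 307.9621276855469), (54.12864303588867, 44.92805862426758), 64.53665161132812) 
 [[ 0.4074  0.0192  0.043 ]
 [ 0.4414 -0.0564  0.043 ]
 [ 0.3515 -0.0967  0.043 ]
 [ 0.318  -0.0214  0.043 ]] 0.08291382562733321 0.09855786115095722 [ 0.37958294 -0.03882599  0.043     ]
544 [367 297  29  29 635] ((380.25, 310.75), (28.284271240234375, 27.577163696289062), 45.0) 
 [[ 0.3754 -0.0038  0.043 ]
 [ 0.4103 -0.0405  0.043 ]
 [ 0.3732 -0.0763  0.043 ]
 [ 0.3385 -0.0395  0.043 ]] 0.05065029740185681 0.051565482587994295 [ 0.37436103 -0.04001631  0.043     ]
used (np.float64(296.6135593220339), np.float64(203.035593220339)) [0.57565401 0.11040522 0.043     ]
```

View pics/m.png

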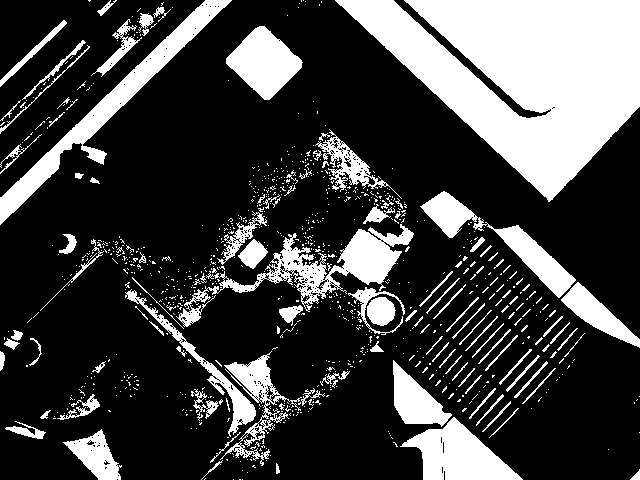

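Run:
```python
import pickle,cv2,numpy as np
d=pickle.load(open("cap0.pkl","rb"))
a=cv2.resize(d["top"]["color"][0:260,300:600],(600,520),interpolation=cv2.INTER_CUBIC)
b=cv2.resize(d["side"]["color"][0:220,140:480],(680,440),interpolation=cv2.INTER_CUBIC)
cv2.imwrite("pics/a.png",a[:,:,::-1]);cv2.imwrite("pics/b.png",b[:,:,::-1])
```

```text
(no output)
```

View pics/a.png

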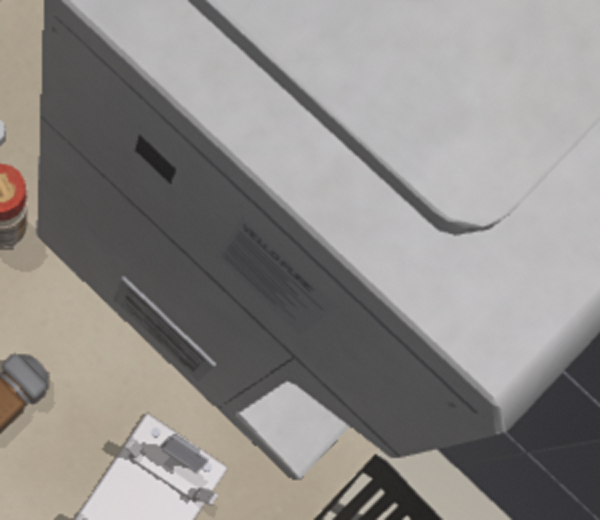

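View pics/b.png

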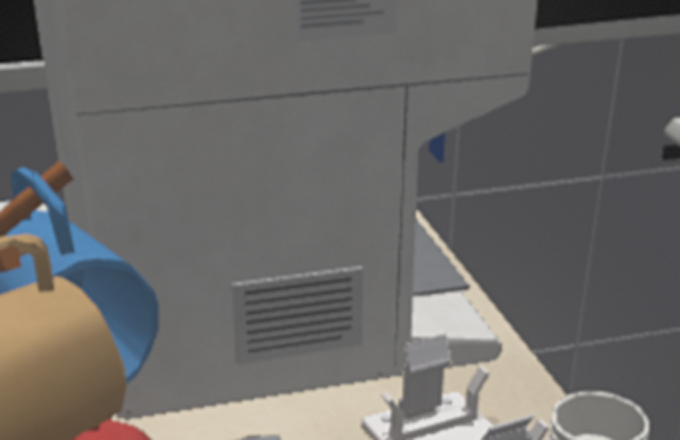

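Run:
```python
import pickle,cv2,numpy as np
from h import *
d=pickle.load(open("cap0.pkl","rb"));T=d["top"];S=d["side"]
print(tri(T,(497,227),S,(403,47)))
for z in (.3,.35,.4,.5,.6): print(z,onz(T,(550,215),z),onz(T,(497,227),z),onz(S,(403,47),z))
# plate corners
c=T
for u in [(372,206),(414,234),(325,277),(373.5,207),(413.5,234)]: print(u,np.round(onz(c,u,0.008),4))
# cyl rim cup, purple radius
for u in [(362,312),(404,312)]:print("cup",onz(T,u,0.06))
# plate fits: whitish mask edge lines in cropped region
```

```text
(array([ 0.50605311, -0.17840167,  0.25201824]), np.float64(0.0011887750855453059))
0.3 [ 0.51703218 -0.22934251  0.3       ] [ 0.5024116  -0.15897467  0.3       ] [ 0.46014841 -0.04870698  0.3       ]
0.35 [ 0.51144335 -0.20346758  0.35      ] [ 0.49804043 -0.13896023  0.35      ] [0.41285881 0.08675488 0.35      ]
0.4 [ 0.50585452 -0.17759265  0.4       ] [ 0.49366926 -0.1189458   0.4       ] [0.3655692  0.22221675 0.4       ]
0.5 [ 0.49467686 -0.12584279  0.5       ] [ 0.48492691 -0.07891693  0.5       ] [0.27098998 0.49314048 0.5       ]
0.6 [ 0.48349921 -0.07409293  0.6       ] [ 0.47618456 -0.03888805  0.6       ] [0.17641076 0.76406421 0.6       ]
(372, 206) [ 0.5727 -0.0343  0.008 ]
(414, 234) [ 0.517  -0.1142  0.008 ]
(325, 277) [0.4373 0.0593 0.008 ]
(373.5, 207) [ 0.5707 -0.0371  0.008 ]
(413.5, 234) [ 0.517  -0.1132  0.008 ]
cup [ 0.37419303 -0.00471963  0.06      ]
cup [ 0.37278659 -0.08030388  0.06      ]
```

Run:
```python
import pickle,cv2,numpy as np
from h import *
d=pickle.load(open("cap0.pkl","rb"))
a=cv2.resize(d["top"]["color"][130:370,40:310],(675,600),interpolation=cv2.INTER_CUBIC)
b=cv2.resize(d["side"]["color"][70:400,20:340],(582,600),interpolation=cv2.INTER_CUBIC)
cv2.imwrite("pics/a2.png",a[:,:,::-1]);cv2.imwrite("pics/b2.png",b[:,:,::-1])
```

```text
(no output)
```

View pics/a2.png

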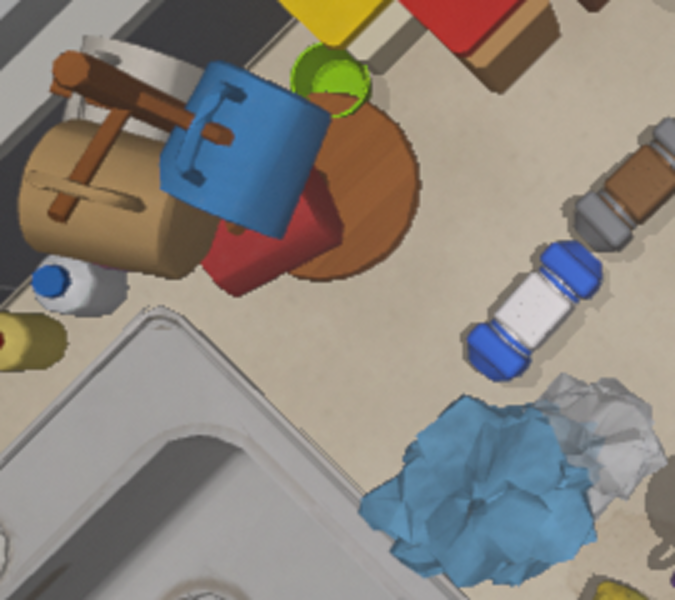

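View pics/b2.png

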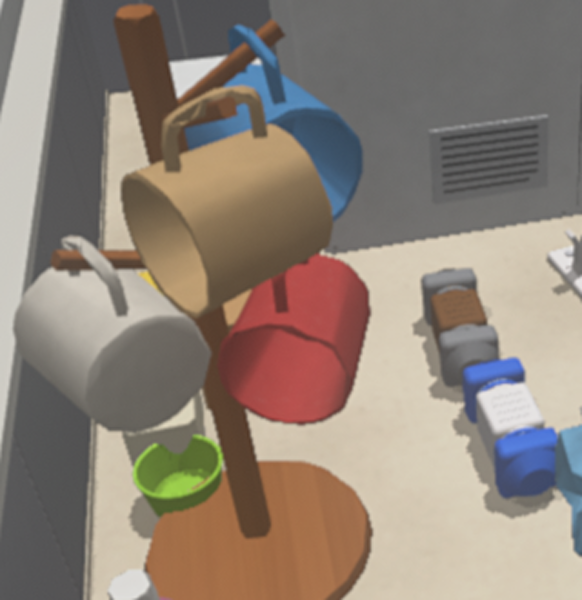

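Run:
```python
import pickle,cv2,numpy as np
from h import *
d=pickle.load(open("cap0.pkl","rb"));T=d["top"];S=d["side"]
C=np.array([.483,.1925]);j=np.array([.68,.733]);a=np.array([.733,-.68])
def t(n,u,v,s=None):
    p,e=tri(T,u,S,v);r=p[:2]-C;print(n,np.round(p,3),round(e,4),"jaw",round(r@j,3),"ax",round(r@a,3))
t("red",(177,222),(221,235));t("blue rim",(171,176),(218,155));t("blue2",(151,225),(205,189))
t("cloth top",(230,330),(385,285));t("paper",(276,281),(392,268))
for z in (.1,.15,.2,.25,.3):
  for n,u in (("red",(177,222)),("blue",(171,176))):
    r=onz(T,u,z)[:2]-C;print(n,z,"jaw",round(r@j,3),"ax",round(r@a,3))
```

```text
red [0.527 0.289 0.189] 0.0024 jaw 0.1 ax -0.033
blue rim [0.563 0.263 0.27 ] 0.0417 jaw 0.106 ax 0.011
blue2 [0.52  0.306 0.259] 0.0068 jaw 0.108 ax -0.051
cloth top [0.358 0.219 0.134] 0.0036 jaw -0.066 ax -0.11
paper [0.407 0.139 0.082] 0.0534 jaw -0.091 ax -0.019
red 0.1 jaw 0.127 ax -0.043
blue 0.1 jaw 0.189 ax 0.008
red 0.15 jaw 0.112 ax -0.037
blue 0.15 jaw 0.171 ax 0.011
red 0.2 jaw 0.098 ax -0.031
blue 0.2 jaw 0.153 ax 0.014
red 0.25 jaw 0.084 ax -0.026
blue 0.25 jaw 0.134 ax 0.016
red 0.3 jaw 0.069 ax -0.02
blue 0.3 jaw 0.116 ax 0.019
```

Run:
```python
import pickle,cv2,numpy as np
from h import *
d=pickle.load(open("cap0.pkl","rb"));T=d["top"];S=d["side"]
C=np.array([.483,.1925]);j=np.array([.68,.733]);a=np.array([.733,-.68])
W=d["top"]["color"].copy()
# overlay body footprint at z .08 and .185 in top, side views
for n in ("top","side"):
  I=np.ascontiguousarray(d[n]["color"][:,:,::-1])
  for off,col in ((0,(0,0,255)),(-.012,(0,255,0))):
   for z in (.08,.187):
    P=[proj(d[n],np.r_[C+j*(off+s*.095)+a*t*.0375,z]) for s,t in ((1,1),(1,-1),(-1,-1),(-1,1))]
    cv2.polylines(I,[np.round(P).astype(int)],True,col,1)
  if n=="top": I=cv2.resize(I[150:370,100:340],(720,660))[:600]
  cv2.imwrite(f"pics/ov_{n}.png",I)
for u in [(252,294),(228,288),(265,281)]:
  for z in (.05,.08,.12):
    r=onz(T,u,z)[:2]-C;print(u,z,"jaw",round(r@j,3),"ax",round(r@a,3))
```

```text
(252, 294) 0.05 jaw -0.049 ax -0.055
(252, 294) 0.08 jaw -0.051 ax -0.051
(252, 294) 0.12 jaw -0.054 ax -0.046
(228, 288) 0.05 jaw -0.01 ax -0.076
(228, 288) 0.08 jaw -0.013 ax -0.071
(228, 288) 0.12 jaw -0.017 ax -0.065
(265, 281) 0.05 jaw -0.051 ax -0.021
(265, 281) 0.08 jaw -0.053 ax -0.019
(265, 281) 0.12 jaw -0.055 ax -0.015
```

View pics/ov_top.png

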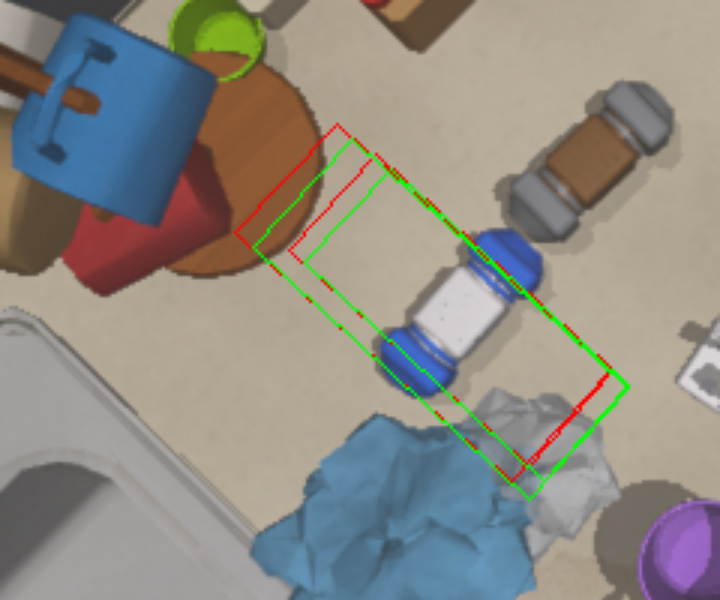

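View pics/ov_side.png

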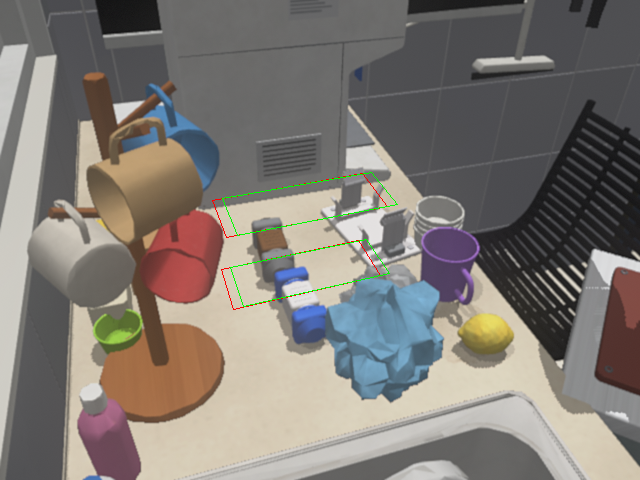

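Run:
```python
import pickle,cv2,numpy as np
from h import *
d=pickle.load(open("cap0.pkl","rb"));T=d["top"];S=d["side"]
for u in [(385,267),(397,266),(408,270),(413,280)]:
  for z in (.03,.045,.06,.075,.09): print(u,z,np.round(proj(T,onz(S,u,z)),0))
from scipy.spatial.transform import Rotation as R
r=R.from_quat(manip.read_state()["tcp_rot"]) if 0 else R.from_quat([9.74137187e-01,2.25955931e-01,-2.47781897e-04,-7.73003593e-04])
print(r.as_matrix())
```

```text
(385, 267) 0.03 [317. 292.]
(385, 267) 0.045 [308. 295.]
(385, 267) 0.06 [299. 299.]
(385, 267) 0.075 [289. 303.]
(385, 267) 0.09 [279. 307.]
(397, 266) 0.03 [323. 299.]
(397, 266) 0.045 [313. 303.]
(397, 266) 0.06 [304. 307.]
(397, 266) 0.075 [294. 311.]
(397, 266) 0.09 [284. 315.]
(408, 270) 0.03 [322. 309.]
(408, 270) 0.045 [313. 312.]
(408, 270) 0.06 [304. 316.]
(408, 270) 0.075 [294. 320.]
(408, 270) 0.09 [284. 323.]
(413, 280) 0.03 [314. 316.]
(413, 280) 0.045 [305. 320.]
(413, 280) 0.06 [295. 323.]
(413, 280) 0.075 [285. 327.]
(413, 280) 0.09 [275. 331.]
[[ 8.97887712e-01  4.40223767e-01 -8.32076613e-04]
 [ 4.40224533e-01 -8.97886640e-01  1.39404751e-03]
 [-1.33417627e-04 -1.61799867e-03 -9.99998682e-01]]
```

Request:
move_arm([
  {"linear": [0,0,0.05],"spin": 0},
  {"linear": [0,0,0.1],"spin": 0},
  {"linear": [0,0,0.15],"spin": 0.05},
  {"linear": [0.01,0.03,0.18],"spin": 0.15},
  {"linear": [0.025,0.08,0.18],"spin": 0.25},
  {"linear": [0.04,0.13,0.18],"spin": 0.35},
  {"linear": [0.055,0.18,0.18],"spin": 0.45},
  {"linear": [0.07,0.23,0.18],"spin": 0.55},
], gripper=0.61, grip_force=50)

```text
time: 1.15
eef_pos: [0.3563, -0.3518, 0.5846]
tcp_rot: [0.875, 0.483, -0.0, -0.0]
ft_force: [-0.2, -1.0, -0.3]
gripper_width: 0.0698
```

Request:
move_arm([
  {"linear": [0.016,0.05,0],"spin": 0.12},
  {"linear": [0.032,0.1,0],"spin": 0.24},
  {"linear": [0.048,0.15,0],"spin": 0.36},
  {"linear": [0.064,0.2,0],"spin": 0.48},
  {"linear": [0.072,0.25,0],"spin": 0.6},
  {"linear": [0.08,0.3,0],"spin": 0.73},
  {"linear": [0.09,0.35,0],"spin": 0.86},
  {"linear": [0.1,0.4,-0.02],"spin": 0.99},
  {"linear": [0.11,0.45,-0.06],"spin": 1.12},
  {"linear": [0.12,0.5,-0.1],"spin": 1.25},
  {"linear": [0.127,0.538,-0.124],"spin": 1.387},
  {"linear": [0.127,0.538,-0.124],"spin": 1.387},
])

```text
time: 2.65
eef_pos: [0.4821, 0.1873, 0.4583]
tcp_rot: [0.362, 0.932, -0.0, -0.002]
ft_force: [0.3, -0.4, 0.5]
gripper_width: 0.07
```

Run:
```python
from bench import manip,cams
import cv2,pickle,numpy as np
from scipy.spatial.transform import Rotation as R
s=manip.read_state();r=R.from_quat(s["tcp_rot"]).as_matrix();print(s["time"],s["q"],s["eef_pos"],np.degrees(np.arctan2(r[1,1],r[0,1])),s["ft_force"])
d={}
for n in ["side","top","wrist"]:
    c=cams.capture(n);d[n]=c
    cv2.imwrite(f"pics/{n}1.png",c["color"][:,:,::-1])
pickle.dump(d,open("cap1.pkl","wb"))
```

```text
2.65 [ 0.2600828   0.09334487 -0.75573208  1.66812981  0.06211144  1.40923222
  0.32547107] [0.48212506 0.18726642 0.45834681] 47.507924945641 [ 0.33222664 -0.35882592  0.52481976]
```

View pics/wrist1.png

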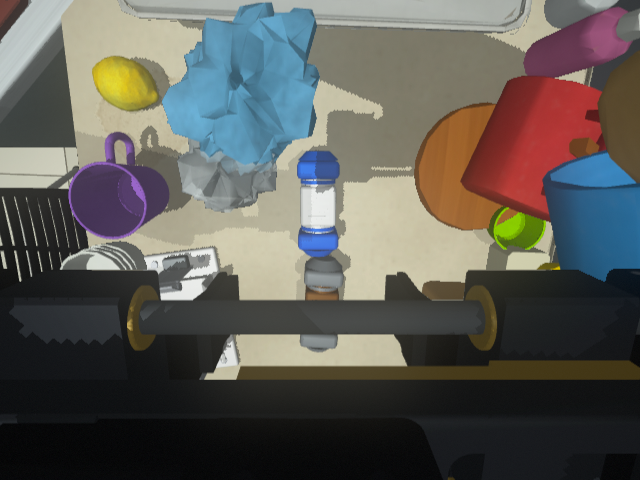

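View pics/top1.png

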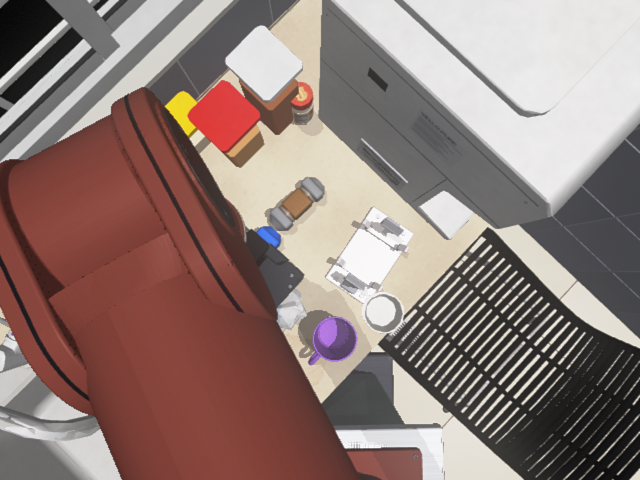

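View pics/side1.png

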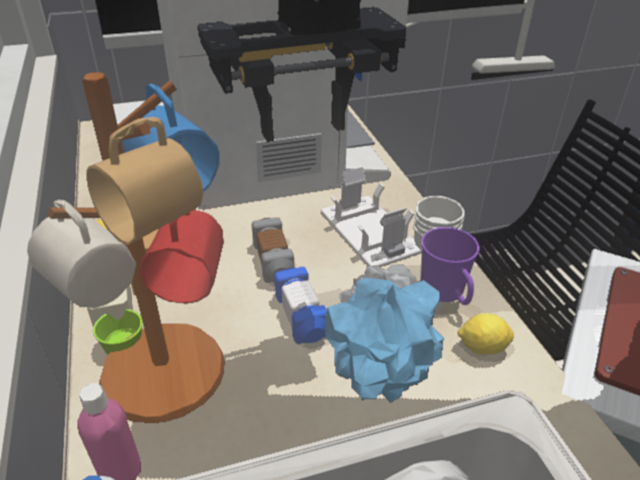

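```bash
cat > kin.py <<'E'
import numpy as np,itertools
from scipy.spatial.transform import Rotation as R
from scipy.optimize import least_squares
Q=[([1.01576026,.33387001,.03986508,1.46629208,-.01337156,1.34331949,-.05848463],[.28604406,-.58346363,.40387519],[.974137,.225956,-.000248,-.000773]),
([.2600828,.09334487,-.75573208,1.66812981,.06211144,1.40923222,.32547107],[.48212506,.18726642,.45834681],None)]
def fk(q,s,o1,p):
    d1,L1,L2,L3,a1,a6=p
    rz=lambda a:R.from_euler('z',a);ry=lambda a:R.from_euler('y',a)
    r=rz(s[0]*q[0]+o1);S=np.array([0,0,d1])
    r=r*ry(q[1])*rz(s[1]*q[2]);E=S+r.apply([a1,0,L1])
    r=r*ry(q[3])*rz(s[2]*q[4]);W=E+r.apply([-a1,0,L2])
    r=r*ry(q[5]);F=W+r.apply([a6,0,L3])
    return S,E,W,F,r
if __name__=="__main__":
  for s in itertools.product((1,-1),repeat=3):
    o1=-1.1148-s[0]*1.01576  # initial heading guess
    for useA in (0,1):
      g=lambda x:fk_res(x)
      def res(x):
        p=list(x[:4])+([x[4],x[5]] if useA else [0,0])
        e=[]
        for q,t,_ in Q:
            *_,F,r=fk(q,s,o1+x[6],p);e+=list(F-t)+list(.3*(r.apply([0,0,1])-[0,0,-1]))
        return np.array(e+list(1e-3*(np.array(x[4:6]))))
      m=least_squares(res,[.35,.4,.4,.15,0,0,0]);print(s,useA,round(m.cost*1e6,2),np.round(m.x,3))
E
python3 kin.py
```

```text
(1, 1, 1) 0 3119.85 [ 5.7918e+01  3.9310e+00 -5.6400e-01  6.1412e+01  0.0000e+00  0.0000e+00
  3.7000e-02]
(1, 1, 1) 1 1.14 [ 5.7893e+01  4.0310e+00 -1.5000e-01  6.0996e+01 -5.1900e-01 -1.8200e-01
  3.9000e-02]
(1, 1, -1) 0 5017.98 [-2.262  4.348 -0.805  1.689  0.     0.    -0.012]
(1, 1, -1) 1 736.74 [-2.292  4.48  -0.323  1.215 -0.611 -0.215 -0.02 ]
(1, -1, 1) 0 2289.97 [3.538 1.814 0.048 4.878 0.    0.    0.208]
(1, -1, 1) 1 736.61 [ 3.487  1.914  0.335  4.578 -0.37  -0.13   0.199]
(1, -1, -1) 0 299.74 [2.08333e+02 7.84000e-01 7.48000e-01 2.08518e+02 0.00000e+00 0.00000e+00
 3.90000e-02]
(1, -1, -1) 1 1.0 [ 2.08653e+02  8.20000e-01  8.75000e-01  2.08721e+02 -1.61000e-01
 -5.60000e-02  3.60000e-02]
(-1, 1, 1) 0 1052.58 [-1.19987e+02  3.03800e+00 -5.57000e-01 -1.17362e+02  0.00000e+00
  0.00000e+00  3.30000e-02]
(-1, 1, 1) 1 1.04 [-1.19640e+02  3.10000e+00 -3.17000e-01 -1.17238e+02 -3.02000e-01
 -1.05000e-01  3.00000e-02]
(-1, 1, -1) 0 898.75 [-4.561  2.055 -0.04  -3.003  0.     0.     0.125]
(-1, 1, -1) 1 736.54 [-4.576  2.085  0.053 -3.1   -0.119 -0.042  0.123]
(-1, -1, 1) 0 739.51 [0.016 0.535 0.487 0.008 0.    0.    0.03 ]
(-1, -1, 1) 1 736.53 [ 0.014  0.538  0.5   -0.005 -0.016 -0.006  0.03 ]
(-1, -1, -1) 0 3.78 [ 0.457  0.532  0.489  0.447 -0.     0.     0.03 ]
(-1, -1, -1) 1 0.98 [ 0.474  0.535  0.501  0.452 -0.016 -0.005  0.03 ]
```

Run:
```python
from kin import *
import pickle
from h import proj,tri
d=pickle.load(open("cap1.pkl","rb"));T=d["top"]
for L3 in (.1,.2,.3):
  p=(L3+.01,.532,.489,L3,0,0)
  for q,t,_ in Q:
    S,E,W,F,r=fk(q,(-1,-1,-1),-.07,p);print(L3,np.round(E,3),np.round(W,3),np.round(F,3),t, proj(T,E),proj(T,W))
```

```text
0.1 [ 0.081 -0.154  0.613] [ 0.286 -0.584  0.502] [ 0.286 -0.584  0.402] [0.28604406, -0.58346363, 0.40387519] [736.99290045 910.95915136] [1097.58905232  449.71273094]
0.1 [ 0.047 -0.016  0.64 ] [0.485 0.187 0.559] [0.484 0.187 0.459] [0.48212506, 0.18726642, 0.45834681] [ 520.25502151 1069.94868073] [168.896719   225.84958321]
0.2 [ 0.081 -0.154  0.713] [ 0.286 -0.584  0.602] [ 0.286 -0.584  0.402] [0.28604406, -0.58346363, 0.40387519] [ 992.60451905 1297.37105029] [1361.72226759  510.05074478]
0.2 [ 0.047 -0.016  0.74 ] [0.485 0.187 0.659] [0.484 0.187 0.459] [0.48212506, 0.18726642, 0.45834681] [ 674.23101265 1664.90646675] [109.16872436 207.36251035]
0.3 [ 0.081 -0.154  0.813] [ 0.286 -0.584  0.702] [ 0.286 -0.584  0.402] [0.28604406, -0.58346363, 0.40387519] [2026.00822468 2859.58285605] [1894.14548557  631.67633988]
0.3 [ 0.047 -0.016  0.84 ] [0.485 0.187 0.759] [0.483 0.187 0.459] [0.48212506, 0.18726642, 0.45834681] [1724.48033052 5723.03270003] [-34.74702395 162.81755381]
```

Run:
```python
import pickle,cv2,numpy as np
from h import *
from bench import manip
print(manip.read_state()["eef_pos"])
d=pickle.load(open("cap1.pkl","rb"));c=d["wrist"]
hsv=cv2.cvtColor(c["color"],cv2.COLOR_RGB2HSV)
m=cv2.inRange(hsv,(112,150,50),(128,255,255));m[:130]=0;m[270:]=0;m[:,:280]=0;m[:,360:]=0
cs,_=cv2.findContours(m,cv2.RETR_EXTERNAL,cv2.CHAIN_APPROX_NONE)
for q in cs:
  if cv2.contourArea(q)>50: print(cv2.boundingRect(q))
P=[]
for u in [(318.5,180),(318.5,228)]:
  P.append(onz(c,u,.043));print(P[-1])
# collar
m=cv2.inRange(hsv,(0,0,150),(179,50,255));m[:175]=0;m[232:]=0;m[:,:295]=0;m[:,345:]=0
ys,xs=np.where(m);r=cv2.minAreaRect(np.stack([xs,ys],1).astype(np.float32));print(r)
w=np.array([onz(c,q,.043) for q in cv2.boxPoints(r)]);print(w,np.linalg.norm(w[1]-w[0]),np.linalg.norm(w[2]-w[1]),w.mean(0))
T=d["side"]
# tri collar centre side & wrist
print(tri(c,r[0],d["side"],(300,299)))
```

```text
[0.48331898 0.18363884 0.46102699]
[0.46372898 0.2129509  0.043     ]
[0.50297119 0.1768358  0.043     ]
((319.5, 203.0), (56.0, 49.0), 90.0)
[[0.4424766  0.1979468  0.043     ]
 [0.47857412 0.23679389 0.043     ]
 [0.52504163 0.19551332 0.043     ]
 [0.48751485 0.15512989 0.043     ]] 0.05302949817623442 0.06215556866435589 [0.4834018  0.19634597 0.043     ]
(array([0.48300862, 0.19569413, 0.03541733]), np.float64(0.001957667139575214))
```

Request:
move_arm([
  {"linear": [0,0.002,-0.04],"spin": 0},
  {"linear": [0,0.002,-0.08],"spin": 0},
  {"linear": [0,0.002,-0.12],"spin": 0},
  {"linear": [0,0.002,-0.15],"spin": 0},
  {"linear": [0,0.002,-0.17],"spin": 0},
  {"linear": [0,0.002,-0.17],"spin": 0},
])

```text
time: 3.55
eef_pos: [0.4833, 0.1849, 0.2903]
tcp_rot: [0.367, 0.93, -0.001, -0.0]
ft_force: [-0.7, -0.2, 0.8]
gripper_width: 0.0697
```

Run:
```python
from bench import manip,cams
import cv2,pickle,numpy as np
s=manip.read_state();print(s["time"],s["q"],s["eef_pos"],s["ft_force"])
a=cams.capture("side")["color"];b=cams.capture("wrist")["color"]
cv2.imwrite("pics/s2.png",np.hstack([cv2.resize(a[:400,:500],(400,320)),cv2.resize(b,(400,300))[:300] if 0 else cv2.copyMakeBorder(cv2.resize(b,(400,300)),0,20,0,0,0)])[:,:,::-1])
```

```text
3.55 [ 0.2161613   0.23734858 -0.74321408  1.89225678  0.18158451  1.08158704
  0.21998562] [0.4832525  0.18485446 0.29032896] [-0.72346906 -0.17943339  0.80649465]
```

View pics/s2.png

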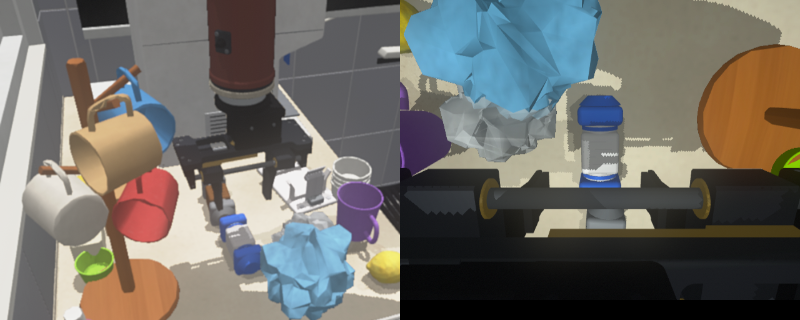

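Request:
move_arm([
  {"linear": [0,0,-0.025],"spin": 0},
  {"linear": [0,0,-0.045],"spin": 0},
  {"linear": [0,0,-0.062],"spin": 0},
  {"linear": [0,0,-0.077],"spin": 0},
  {"linear": [0,0,-0.091],"spin": 0},
  {"linear": [0,0,-0.091],"spin": 0},
  {"linear": [0,0,-0.091],"spin": 0},
])

```text
time: 4.53
eef_pos: [0.4833, 0.1866, 0.2001]
tcp_rot: [0.366, 0.931, 0.0, 0.0]
ft_force: [-0.1, -0.6, -0.5]
gripper_width: 0.0699
```

Run:
```python
from bench import manip,cams
import cv2,pickle,numpy as np
s=manip.read_state();print(s["time"],s["q"],s["eef_pos"],s["ft_force"])
a=cams.capture("side")["color"];b=cams.capture("wrist")["color"]
cv2.imwrite("pics/s3.png",np.hstack([cv2.resize(a[80:400,80:480],(400,320)),cv2.copyMakeBorder(cv2.resize(b,(400,300)),0,20,0,0,0)])[:,:,::-1])
```

```text
4.525 [ 0.15923506  0.36454394 -0.70261726  1.96683246  0.29545104  0.91248882
  0.12806698] [0.4832784  0.18661445 0.20008522] [-0.14945753 -0.62198743 -0.45602933]
```

View pics/s3.png

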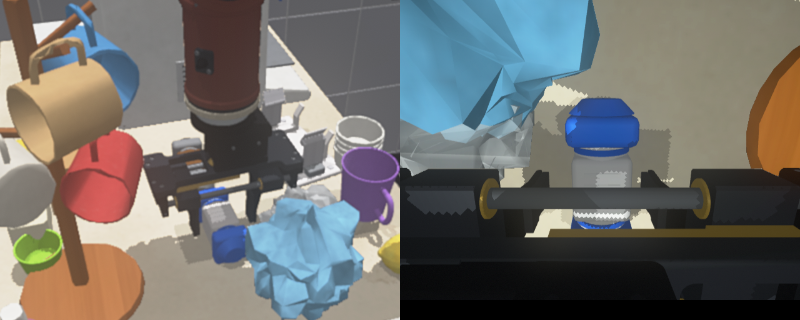

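Request:
move_arm([
  {"linear": [0,0,0],"spin": 0},
  {"linear": [0,0,0],"spin": 0},
  {"linear": [0,0,0],"spin": 0},
  {"linear": [0,0,0],"spin": 0},
  {"linear": [0,0,0],"spin": 0},
  {"linear": [0,0,0],"spin": 0},
], gripper=-1, grip_force=55)

```text
time: 5.38
eef_pos: [0.4832, 0.1865, 0.1999]
tcp_rot: [0.366, 0.931, 0.0, 0.0]
ft_force: [0.4, 0.5, 1.4]
gripper_width: 0.0398
```

Request:
move_arm([
  {"linear": [0,0,0.01],"spin": 0},
  {"linear": [0,0,0.03],"spin": 0},
  {"linear": [0,0,0.06],"spin": 0},
  {"linear": [0,0,0.1],"spin": 0},
  {"linear": [0,0,0.13],"spin": 0},
  {"linear": [0,0,0.15],"spin": 0},
  {"linear": [0,0,0.15],"spin": 0},
  {"linear": [0,0,0.15],"spin": 0},
])

```text
time: 6.38
eef_pos: [0.4828, 0.1862, 0.3494]
tcp_rot: [0.366, 0.931, -0.0, -0.0]
ft_force: [-0.1, 0.3, -1.3]
gripper_width: 0.0398
```

Run:
```python
from bench import manip,cams
import cv2,pickle,numpy as np
s=manip.read_state();print(s["time"],s["q"],s["eef_pos"],s["ft_force"],s["gripper_width"])
d={n:cams.capture(n) for n in("side","top","wrist")}
pickle.dump(d,open("cap4.pkl","wb"))
a=d["side"]["color"];b=d["wrist"]["color"]
cv2.imwrite("pics/s4.png",np.hstack([cv2.resize(a[80:400,80:480],(400,320)),cv2.copyMakeBorder(cv2.resize(b,(400,300)),0,20,0,0,0)])[:,:,::-1])
cv2.imwrite("pics/t4.png",d["top"]["color"][:,:,::-1])
```

```text
6.375 [ 0.24435815  0.17201487 -0.76130208  1.82578197  0.12750761  1.19408488
  0.26524872] [0.48275521 0.18621315 0.34942762] [-0.05777943  0.2887657  -1.27661485] 0.039765463747434684
```

View pics/s4.png

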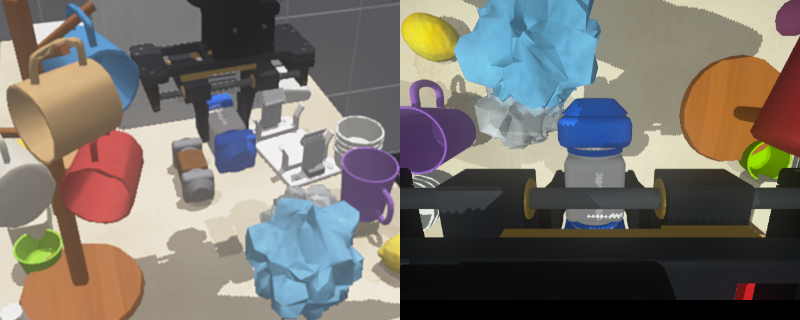

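View pics/t4.png

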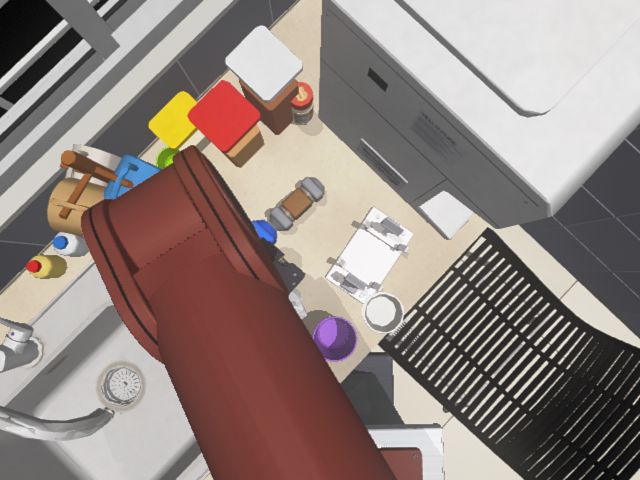

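Run:
```python
import pickle,cv2,numpy as np
from h import *
d=pickle.load(open("cap0.pkl","rb"));c=d["top"]
g=cv2.GaussianBlur(cv2.cvtColor(c["color"],cv2.COLOR_RGB2GRAY),(0,0),.8).astype(np.float32)
TL,TR,BL=np.array([373.3,206.7]),np.array([413.6,233.9]),np.array([325.2,277.]);BR=TR+BL-TL
cen=(TR+BL)/2
def edge(a,b,lo,hi):
    t=(b-a)/np.linalg.norm(b-a);n=np.array([-t[1],t[0]])
    if n@(cen-a)<0:n=-n
    pts=[]
    for s in np.linspace(lo,hi,60):
        p=a+(b-a)*s;k=np.arange(-5,5.01,.1)
        q=p+k[:,None]*n
        v=cv2.remap(g,q[:,0].astype(np.float32)[None],q[:,1].astype(np.float32)[None],cv2.INTER_LINEAR)[0]
        dv=np.gradient(v);i=dv.argmax()
        if dv[i]>1.2: pts.append(onz(c,q[i],.008)[:2])
    pts=np.array(pts)
    keep=np.ones(len(pts),bool)
    for _ in range(5):
        m=pts[keep].mean(0);u=np.linalg.svd(pts[keep]-m)[2][0];r=np.abs((pts-m)@[-u[1],u[0]])
        keep=r<max(.0015,1.5*np.median(r))
    return m,u,keep.sum(),r[keep].std()
for n,a,b,lo,hi in [("left",TL,BL,.05,.95),("top",TL,TR,.05,.95),("right",TR,BR,.05,.7),("bot",BL,BR,.05,.6)]:
    m,u,k,s=edge(a,b,lo,hi)
    print(n,m,u,np.degrees(np.arctan2(u[1],u[0]))%180,k,s)
```

```text
left [0.50214895 0.01220403] [-0.81799504  0.57522527] 144.88459077093881 57 0.0002721103334990585
top [ 0.54448744 -0.07474238] [-0.572425   -0.81995709] 55.08049813469236 37 0.0002533704480455644
right [ 0.46434147 -0.07436907] [-0.81672019  0.5770339 ] 144.75780746716322 53 0.00027682332654524526
bot [0.42516191 0.03973785] [-0.49194745 -0.8706249 ] 60.53133776149616 35 0.0003667102358110127
```

Run:
```python
import pickle,cv2,numpy as np
from h import *
d=pickle.load(open("cap0.pkl","rb"));c=d["side"];T=d["top"]
u=np.array([.8177,-.5757]);v=np.array([.5757,.8177]);C=np.array([.4779,-.0273])
for uv in [(321.7,211),(370,265.5),(369,196.5),(421,249)]:
    p=onz(c,uv,.008)[:2];print(uv,p,"hx",(p-C)@v,"hy",(p-C)@u)
for n in("side","top"):
  I=np.ascontiguousarray(d[n]["color"][:,:,::-1]);S=4;x0,y0,x1,y1=(300,150,480,290) if n=="side" else (310,190,430,310)
  I=cv2.resize(I[y0:y1,x0:x1],None,fx=S,fy=S,interpolation=cv2.INTER_CUBIC)
  P=[((proj(d[n],np.r_[C+v*s*.048+u*t*.084,.008])-[x0,y0]+.5)*S) for s,t in((1,1),(1,-1),(-1,-1),(-1,1))]
  cv2.polylines(I,[np.round(P).astype(int)],True,(0,0,255),1)
  for t in(1,-1):
    P=[((proj(d[n],np.r_[C+v*s*.014+u*t*.052,.061])-[x0,y0]+.5)*S) for s in(-1,1)]
    cv2.polylines(I,[np.round(P).astype(int)],True,(0,200,0),1)
  cv2.imwrite(f"pics/hv_{n}.png",I)
```

```text
(321.7, 211) [ 0.56812847 -0.03179732] hx 0.04826707603361359 hy 0.0763689279309763
(370, 265.5) [0.43966049 0.05837281] hx 0.04804017510648231 hy -0.08059028650131518
(369, 196.5) [ 0.51612776 -0.11048501] hx -0.04601266048745495 hy 0.07914845240276001
(421, 249) [ 0.38609029 -0.01549872] hx -0.04320494632333436 hy -0.0818667929296295
```

View pics/hv_side.png

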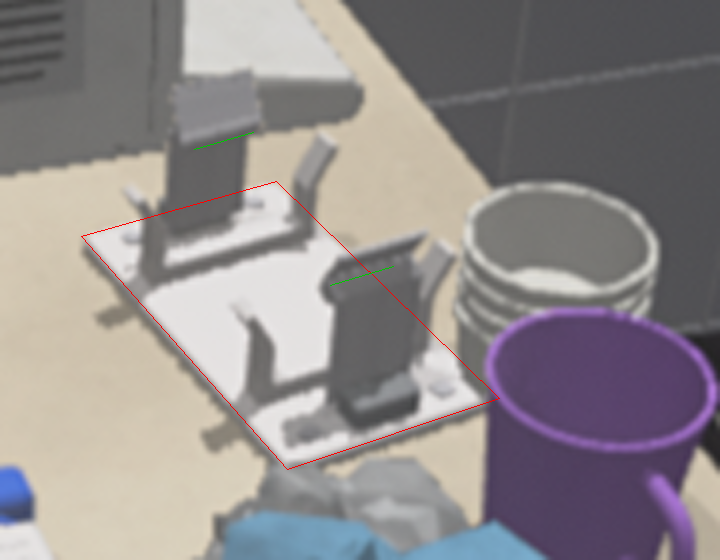

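View pics/hv_top.png

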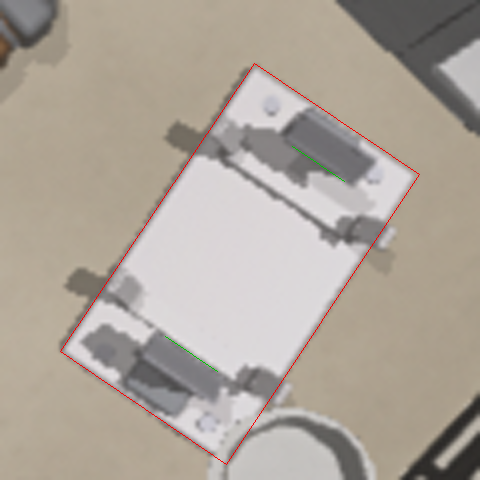

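Run:
```python
import pickle,cv2,numpy as np
from h import *
d=pickle.load(open("cap4.pkl","rb"));c=d["wrist"]
I=cv2.resize(c["color"][140:380,220:420],(600,720))[:600]
cv2.imwrite("pics/w4.png",I[:,:,::-1])
F=np.array([.4828,.1862]);a=np.array([np.cos(np.radians(-42.9)),np.sin(np.radians(-42.9))])
print(F)
for row in (150,156,165,172,180,190,235,240,245,250): 
  p=onz(c,(318,row),.1965);q=onz(c,(318,row),.1935);print(row,(p[:2]-F)@a,(p[:2]-F)@[-a[1],a[0]],(q[:2]-F)@a)
```

```text
[0.4828 0.1862]
150 -0.06692978426599776 0.0023493304190134777 -0.06691312970050528
156 -0.06486012689847544 0.002359152486960565 -0.0647965416302257
165 -0.06172424031539912 0.0023740346078258705 -0.0615895469674159
172 -0.059258778317191264 0.0023857350639725403 -0.05906817916276255
180 -0.05641231673606373 0.0023992436473242135 -0.05615717238470042
190 -0.05281031317327882 0.002416337840930596 -0.05247349126446648
235 -0.035970377245920844 0.002496255897657497 -0.03525169984747061
240 -0.03403282825378242 0.0025054510128249374 -0.03327021578798497
245 -0.03208146931364046 0.0025147116664964004 -0.031274608631771325
250 -0.030116152251107104 0.002524038561869826 -0.02926472684450001
```

View pics/w4.png

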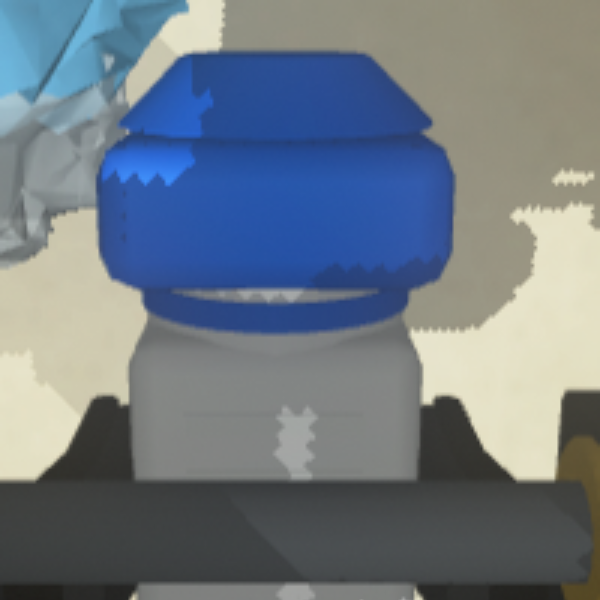

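Request:
move_arm([
  {"linear": [0,-0.02,0],"spin": 0},
  {"linear": [0,-0.06,0],"spin": 0.03},
  {"linear": [0,-0.1,0],"spin": 0.06},
  {"linear": [-0.0005,-0.14,0],"spin": 0.09},
  {"linear": [-0.001,-0.18,0],"spin": 0.12},
  {"linear": [-0.0015,-0.205,0],"spin": 0.135},
  {"linear": [-0.0015,-0.2165,0],"spin": 0.135},
  {"linear": [-0.0015,-0.2165,-0.02],"spin": 0.135},
  {"linear": [-0.0015,-0.2165,-0.04],"spin": 0.135},
  {"linear": [-0.0015,-0.2165,-0.055],"spin": 0.135},
  {"linear": [-0.0015,-0.2165,-0.055],"spin": 0.135},
  {"linear": [-0.0015,-0.2165,-0.055],"spin": 0.135},
])

```text
time: 8.02
eef_pos: [0.4819, -0.0298, 0.2953]
tcp_rot: [0.302, 0.953, 0.0, 0.0]
ft_force: [-0.2, -0.2, -1.7]
gripper_width: 0.0396
```

Run:
```python
from bench import manip,cams
import cv2,pickle,numpy as np
s=manip.read_state();print(s["time"],s["q"],s["eef_pos"],s["tcp_rot"],s["ft_force"],s["gripper_width"])
d={n:cams.capture(n) for n in("side","top","wrist")}
pickle.dump(d,open("cap5.pkl","wb"))
a=d["side"]["color"]
cv2.imwrite("pics/s5.png",cv2.resize(a[100:300,240:500],(780,600),interpolation=cv2.INTER_CUBIC)[:,:,::-1])
cv2.imwrite("pics/w5.png",d["wrist"]["color"][:,:,::-1])
cv2.imwrite("pics/t5.png",d["top"]["color"][:,:,::-1])
```

```text
8.025 [ 0.53704019  0.12977254 -0.59916889  1.97029472  0.08343823  1.06484904
  0.85863976] [ 0.48189272 -0.02983244  0.29527783] [3.01955654e-01 9.53321929e-01 1.39165013e-04 2.50872555e-04] [-0.17259052 -0.23098812 -1.65019573] 0.03956024905726774
```

View pics/s5.png

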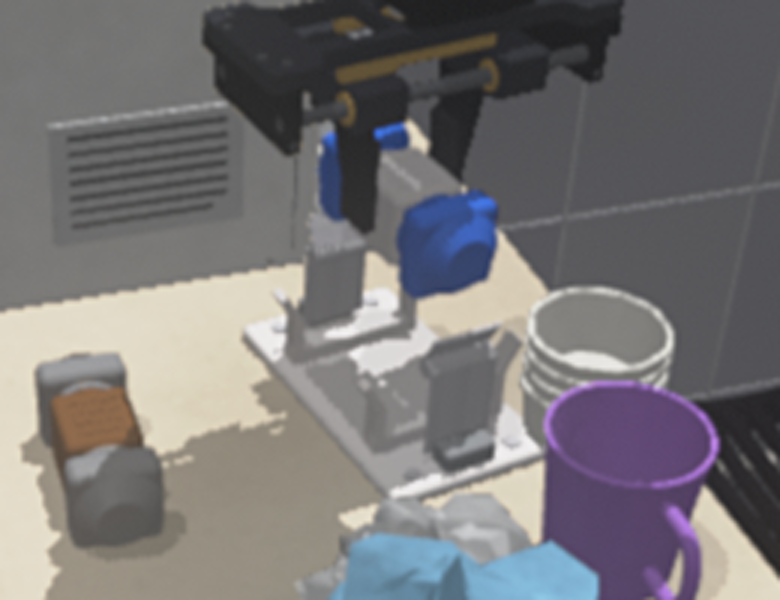

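View pics/w5.png

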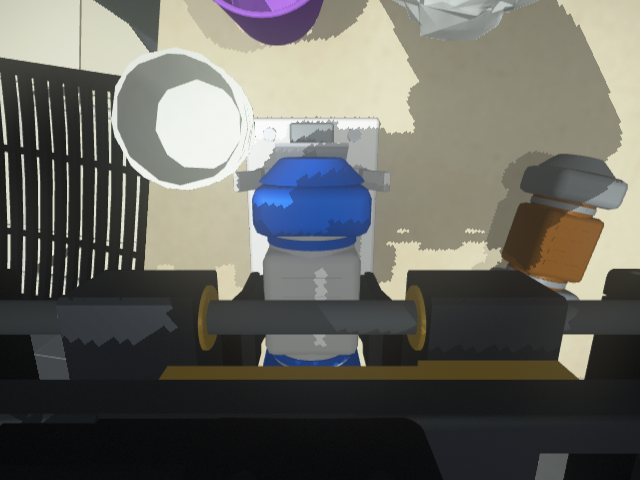

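View pics/t5.png

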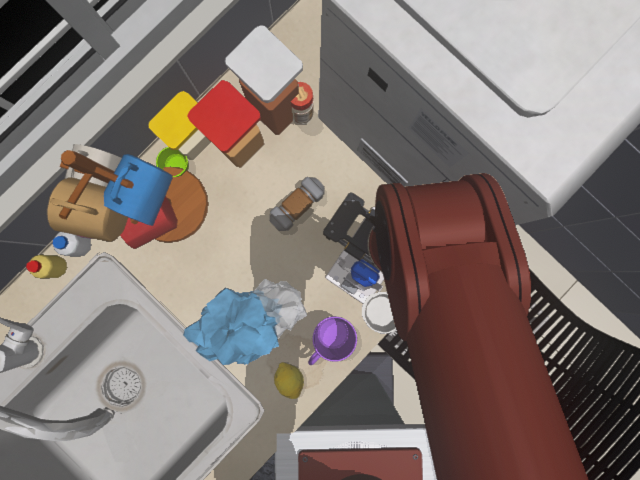

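Run:
```python
import pickle,cv2,numpy as np
from h import *
d=pickle.load(open("cap5.pkl","rb"));c=d["wrist"]
u=np.array([.8177,-.5757]);v=np.array([.5757,.8177]);C=np.array([.477,-.027])
for uv,z in [((380,118),.008),((379,210),.008),((249,200),.008),((315,117),.008),((312,157),.1),((312,187),.1413),((235,181),.054),((389,181),.054),((303,143),.083),((348,143),.083)]:
    p=onz(c,uv,z)[:2];print(uv,np.round(p,4),"hx",round((p-C)@v,4),"hy",round((p-C)@u,4))
```

```text
(380, 118) [0.4385 0.06  ] hx 0.0489 hy -0.0816
(379, 210) [0.4931 0.0244] hx 0.0513 hy -0.0164
(249, 200) [ 0.4314 -0.0503] hx -0.0454 hy -0.0239
(315, 117) [0.4117 0.0231] hx 0.0034 hy -0.0822
(312, 157) [0.4308 0.0069] hx 0.0011 hy -0.0573
(312, 187) [0.4386 0.0012] hx 0.001 hy -0.0476
(235, 181) [ 0.4166 -0.04  ] hx -0.0454 hy -0.042
(389, 181) [0.4702 0.0362] hx 0.0478 hy -0.042
(303, 143) [0.4228 0.0069] hx -0.0035 hy -0.0638
(348, 143) [0.436  0.0257] hx 0.0196 hy -0.0639
```

Request:
move_arm([
  {"linear": [0.0005,0.0008,-0.01],"spin": 0},
  {"linear": [0.0005,0.0008,-0.018],"spin": 0},
  {"linear": [0.0005,0.0008,-0.024],"spin": 0},
  {"linear": [0.0005,0.0008,-0.03],"spin": 0},
  {"linear": [0.0005,0.0008,-0.035],"spin": 0},
  {"linear": [0.0005,0.0008,-0.035],"spin": 0},
])

```text
time: 8.93
eef_pos: [0.4823, -0.0292, 0.2598]
tcp_rot: [0.302, 0.953, 0.0, 0.0]
ft_force: [0.3, 0.8, 2.0]
gripper_width: 0.0397
```

Run:
```python
from bench import manip,cams
import cv2,pickle,numpy as np
s=manip.read_state();print(s["time"],s["eef_pos"],s["ft_force"],s["wrist_torque"],s["gripper_width"])
a=cams.capture("side")["color"];b=cams.capture("wrist")["color"]
cv2.imwrite("pics/s6.png",np.hstack([cv2.resize(a[130:280,280:470],(400,316),interpolation=cv2.INTER_CUBIC),cv2.copyMakeBorder(cv2.resize(b,(400,300)),0,16,0,0,0)])[:,:,::-1])
```

```text
8.925 [ 0.48230633 -0.02917462  0.25976424] [0.30003178 0.81479264 1.99110841] [ 0.19172146 -0.09904048 -0.04823617] 0.03965452214643009
```

View pics/s6.png

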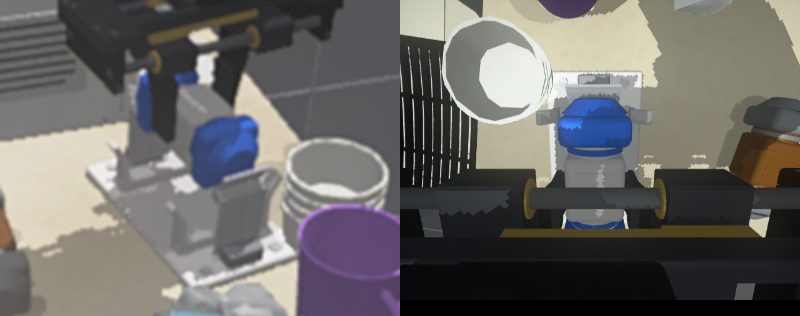

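Request:
move_arm([
  {"linear": [0,0,-0.005],"spin": 0},
  {"linear": [0,0,-0.01],"spin": 0},
  {"linear": [0,0,-0.015],"spin": 0},
  {"linear": [0,0,-0.02],"spin": 0},
  {"linear": [0,0,-0.02],"spin": 0},
])

```text
time: 9.65
eef_pos: [0.4819, -0.0291, 0.2393]
tcp_rot: [0.302, 0.953, 0.0, -0.0]
ft_force: [1.1, 2.1, -4.6]
gripper_width: 0.0397
```

Run:
```python
from bench import manip
s=manip.read_state();print(s["time"],s["eef_pos"],s["ft_force"],s["wrist_torque"],s["gripper_width"])
```

```text
9.65 [ 0.48194342 -0.02914712  0.23932659] [ 1.11227993  2.12366202 -4.62732481] [ 0.44870322 -0.47046481  0.00399658] 0.03965051660341742
```

Request:
move_arm([
  {"linear": [0,0,-0.005],"spin": 0},
  {"linear": [0,0,-0.01],"spin": 0},
  {"linear": [0,0,-0.015],"spin": 0},
  {"linear": [0,0,-0.019],"spin": 0},
  {"linear": [0,0,-0.023],"spin": 0},
  {"linear": [0,0,-0.023],"spin": 0},
  {"linear": [0,0,-0.023],"spin": 0},
])

```text
time: 10.52
eef_pos: [0.4822, -0.0292, 0.2169]
tcp_rot: [0.302, 0.953, 0.0, 0.0]
ft_force: [-0.0, 0.6, 1.8]
gripper_width: 0.0398
```

Run:
```python
from bench import manip,cams
import cv2,pickle,numpy as np
s=manip.read_state();print(s["time"],s["eef_pos"],s["ft_force"],s["wrist_torque"],s["gripper_width"])
a=cams.capture("side")["color"];b=cams.capture("wrist")["color"]
cv2.imwrite("pics/s7.png",np.hstack([cv2.resize(a[130:280,280:470],(400,316),interpolation=cv2.INTER_CUBIC),cv2.copyMakeBorder(cv2.resize(b,(400,300)),0,16,0,0,0)])[:,:,::-1])
```

```text
10.525 [ 0.48222266 -0.0292281   0.21685849] [-0.04918991  0.61008     1.81508303] [ 0.22837522 -0.00689205 -0.02049833] 0.03975643957682873
```

View pics/s7.png

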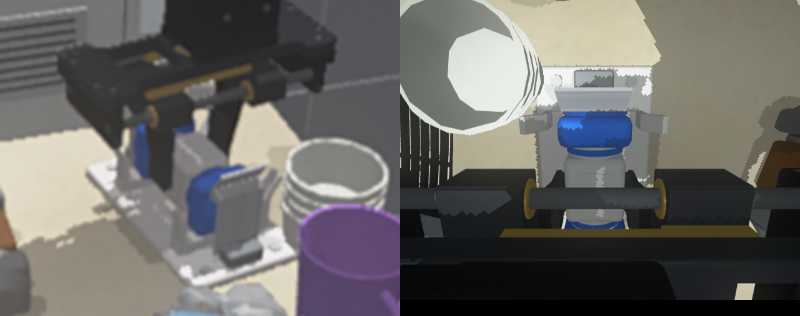

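Request:
move_arm([
  {"linear": [0,0,-0.002],"spin": 0},
  {"linear": [0,0,-0.004],"spin": 0},
  {"linear": [0,0,-0.004],"spin": 0},
])

```text
time: 11.0
eef_pos: [0.4833, -0.0287, 0.2167]
tcp_rot: [0.302, 0.953, -0.0, 0.001]
ft_force: [-18.0, 1.9, 51.8]
gripper_width: 0.0393
```

Request:
move_arm([
  {"linear": [0,0,0.003],"spin": 0},
  {"linear": [0,0,0.004],"spin": 0},
  {"linear": [0,0,0.004],"spin": 0},
])

```text
time: 11.38
eef_pos: [0.4823, -0.0292, 0.2168]
tcp_rot: [0.302, 0.953, 0.0, 0.0]
ft_force: [-0.7, 1.7, 4.5]
gripper_width: 0.0394
```

Request:
move_arm([
  {"linear": [0,0,0],"spin": 0},
  {"linear": [0,0,0],"spin": 0},
  {"linear": [0,0,0],"spin": 0},
  {"linear": [0,0,0],"spin": 0},
  {"linear": [0,0,0.01],"spin": 0},
  {"linear": [0,0,0.04],"spin": 0},
  {"linear": [0,0,0.08],"spin": 0},
  {"linear": [0,0,0.12],"spin": 0},
  {"linear": [0,0,0.15],"spin": 0},
  {"linear": [0,0,0.15],"spin": 0},
  {"linear": [0,0,0.15],"spin": 0},
], gripper=0.61)

```text
time: 12.75
eef_pos: [0.4818, -0.0293, 0.3666]
tcp_rot: [0.302, 0.953, -0.0, -0.0]
ft_force: [0.1, 0.3, 0.3]
gripper_width: 0.0697
```

Run:
```python
from bench import manip,cams
import cv2,pickle,numpy as np
s=manip.read_state();print(s["time"],s["eef_pos"],s["ft_force"],s["wrist_torque"],s["gripper_width"])
d={n:cams.capture(n) for n in("side","top","wrist")}
pickle.dump(d,open("cap8.pkl","wb"))
a=d["side"]["color"];b=d["wrist"]["color"]
cv2.imwrite("pics/s8.png",cv2.resize(a[150:290,240:430],(760,560),interpolation=cv2.INTER_CUBIC)[:,:,::-1])
cv2.imwrite("pics/w8.png",b[:,:,::-1])
```

```text
12.75 [ 0.48184208 -0.02929271  0.36662905] [0.13492702 0.28689171 0.31096833] [ 0.05317032 -0.12144824  0.01048609] 0.0696763304723182
```

View pics/s8.png

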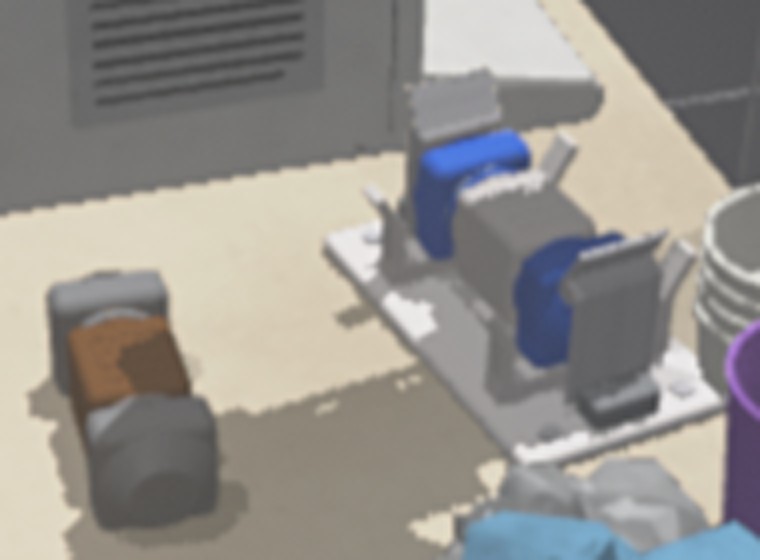

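View pics/w8.png

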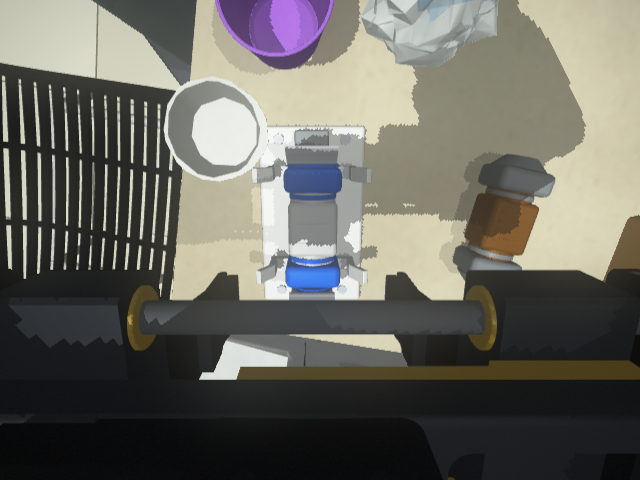

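Run:
```python
import pickle,cv2,numpy as np
from h import *
d0=pickle.load(open("cap0.pkl","rb"));d=pickle.load(open("cap8.pkl","rb"));c=d["wrist"]
u=np.array([.8177,-.5757]);v=np.array([.5757,.8177]);C=np.array([.477,-.027])
def hh(uv,z,c=c):
    p=onz(c,uv,z)[:2]-C;return np.round([p@v,p@u],4)
hsv=cv2.cvtColor(c["color"],cv2.COLOR_RGB2HSV);m=cv2.inRange(hsv,(112,120,40),(128,255,255));m[:150]=0;m[295:]=0;m[:,:270]=0;m[:,360:]=0
n,l,st,ce=cv2.connectedComponentsWithStats(m)
for i in range(1,n):
    if st[i,4]>100: print(st[i],ce[i],hh(ce[i],.06))
print("plate",hh((262,210),.008),hh((365,210),.008))
# side-image clip shift near & far via template match
for nm,(x0,y0,x1,y1) in {"near lip":(380,206,410,224),"far lip":(340,166,368,186)}.items():
    a=cv2.cvtColor(d0["side"]["color"],cv2.COLOR_RGB2GRAY)[y0:y1,x0:x1];b=cv2.cvtColor(d["side"]["color"],cv2.COLOR_RGB2GRAY)[y0-8:y1+8,x0-8:x1+8]
    r=cv2.matchTemplate(b,a,cv2.TM_CCOEFF_NORMED);_,mx,_,loc=cv2.minMaxLoc(r);print(nm,mx,np.array(loc)-8)
for D in(d0,d):
    h=cv2.cvtColor(D["side"]["color"],cv2.COLOR_RGB2HSV)[220:275,245:300];m=cv2.inRange(h,(5,90,30),(18,255,200));ys,xs=np.where(m);print("used brown",xs.mean()+245,ys.mean()+220,len(xs))
T=d["top"];cv2.imwrite("pics/t8.png",T["color"][:,:,::-1])
```

```text
[298 164  43  28 276] [325.11231884 177.43478261] [ 0.0116 -0.0402]
plate [-0.0457 -0.0058] [ 0.0514 -0.0058]
near lip 0.5130048990249634 [ 8 -3]
far lip 0.9088239073753357 [0 0]
used brown 271.31739130434784 239.22608695652173 460
used brown 268.76 238.76857142857142 350
```

View pics/t8.png

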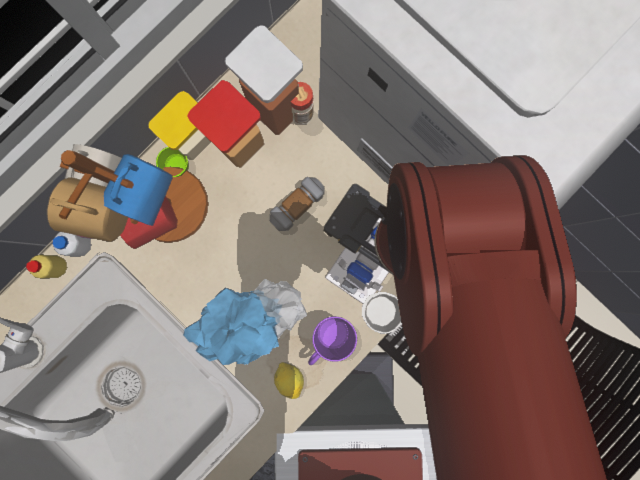

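Run:
```python
import pickle,cv2,numpy as np
from h import *
u=np.array([.8177,-.5757]);v=np.array([.5757,.8177]);C=np.array([.477,-.027])
d=pickle.load(open("cap8.pkl","rb"));c=d["wrist"]
for uv,z in [((311,147),.083),((313,164),.063),((313,147),.063),((287,147),.083),((338,147),.083)]:
    p=onz(c,uv,z)[:2]-C;print(uv,z,np.round([p@v,p@u],4))
I=cv2.resize(c["color"][115:305,235:395],(640,760))[:600];d0=pickle.load(open("cap0.pkl","rb"))
cv2.imwrite("pics/w8z.png",I[:,:,::-1])
A=[cv2.resize(D["side"]["color"][195:265,365:425],(390,455),interpolation=cv2.INTER_CUBIC) for D in(d0,d)]
cv2.imwrite("pics/near.png",np.hstack(A)[:,:,::-1])
```

```text
(311, 147) 0.083 [ 0.0006 -0.0631]
(313, 164) 0.063 [ 0.0021 -0.0506]
(313, 147) 0.063 [ 0.0021 -0.0631]
(287, 147) 0.083 [-0.0162 -0.0631]
(338, 147) 0.083 [ 0.0196 -0.0631]
```

View pics/w8z.png

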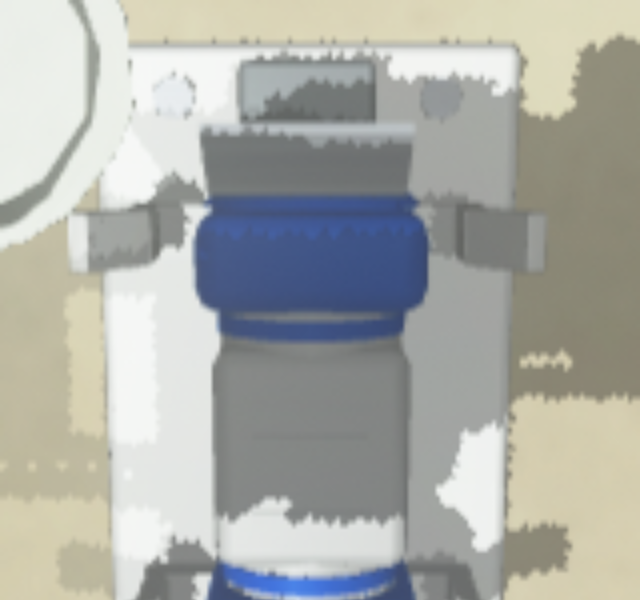

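View pics/near.png

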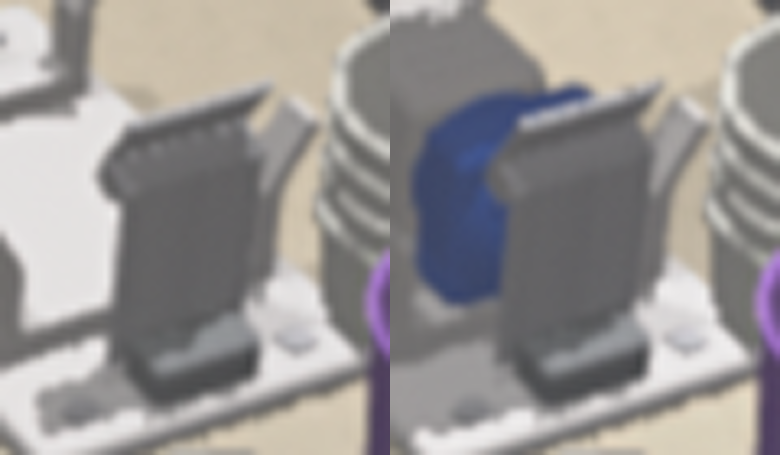

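Both clips are back at their empty positions over the cones, and the cartridge is centred and level. I'm handing the job in.

Run:
```python
from bench import manip
s=manip.read_state();print(s["time"],s["ft_force"]);print(manip.finish_job())
```

```text
12.9 [-0.57777519  0.35290002  0.47532306]
the job is handed in; nothing more can be done
None
```

The fresh white and blue cartridge is pressed home in the clip holder and released. I handed the job in at about 12.9 s of the 38 s allowed, and `finish_job` gave no verdict.

**What I did:** I gripped the cartridge across its collar, about 5 mm off-centre to keep clear of the mugs and cloth. I then carried it over the holder, turned it into line and pressed it straight down. It bottomed with the tool at the height expected for the seat. An extra push then raised the wrist force to about 52 N without it going lower, so I eased off, opened the gripper and rose 150 mm clear.

**Last checks that agreed:**
- The side and wrist pictures show the cartridge level and centred between the cheeks to within about 2 mm.
- Both clips lean over its ends as they did when empty.
- The gripper is clear, with about 0.5 N on the wrist.
- In the top view the used cartridge lies where it was.

**Checks that failed or disagreed:**
- **Near clip:** the automatic image comparison failed with a score of 0.51. I judged that clip by eye from before-and-after crops and the wrist view. The far clip matched with no shift.
- **Cap position:** the colour-mask check on the cap was spoiled by shadow, so I read the centring off the picture edges.
- **Used cartridge:** the side-view colour centroid shifted by 2.6 pixels, probably because a shadow shrank the mask.
- **Holder size:** the holder plate measured about 3% small in the top view. The three views agreed on its centre to about 3 mm.

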